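# Poke the worn insert out of the drill-press table

## Task

The round wooden insert in the drill-press table is chewed up and sits flush: take the cranked push-bar, poke the insert up from below through the hole under the table until it stands about 15 to 20 mm proud, then stand the bar back on its foot on the bench, well clear of the drill press. Lift the insert out from under the chuck and put it in the plywood scrap tray, leaving everything else where it is.

Things in the scene. Friction and masses are not known exactly. Their poses are not given: they have to be found in the camera images.
- drill_press: Fixed bench drill press. Origin on the bench under its spindle axis, z up, front to -y, column at +y; the robot faces its -x side. Its level table is a plywood board, x and y -80..80 mm, z 165 to 201, bolted on an iron plate, x and y -75..75, z 145 to 165. A plywood fence stands on the board's +y edge: y 80..96, x -130..130, up to z 225.
- recess (a point): Centre of the floor of the round recess in the plywood board (62 mm diameter, 36 mm deep, open on top), on the spindle axis, 165 mm above the bench: the top of the iron plate. Axes as drill_press.
- table_hole (a point): Lower mouth of the access hole, 44 mm diameter, right through the 20 mm iron plate below the recess: on the spindle axis, 145 mm above the bench. Axes as drill_press. Free space below it down to the base, except a bracket (x -28..28, from y = 40 mm to the column, z 113 to 145) and ribs 12 mm deep at x = -66 and 66.
- chuck (a point): Lower end of the empty chuck (radius 22 mm) on the spindle axis, 365 mm above the bench. Above it the quill (radius 36) from z 445, the head x -58..58, y -70..190 from z 490, the belt cover x -80..80, y -90..370, z 617 to 693. Behind the column the motor (radius 62 at y 290). Feed handle on the +x side at z 525.
- column_foot (a point): Foot of the steel column (radius 26 mm, collar 40 at z 100 to 175), on the bench 130 mm behind the spindle axis. The iron base below everything: x -95..95, y -100..210 in drill_press axes, top 35 mm above the bench.
- insert: Worn round wooden insert, 60 mm diameter, 36 mm high, 70 to 110 g. Origin in the centre of its underside. Starts in the recess, flush, 1 mm clearance. Three spring plungers in the recess wall, 27 mm above its floor, hold it by friction (about 3 to 4 N to push up): it stays at the height it is pushed to, up to about 24 mm proud; beyond that it comes off the plungers and may sit askew.
- push_bar: Cranked push-bar, 190 g, stands on its foot, 165 mm high. Origin under the foot right below the shank, z up, x along the foot towards the tip. Foot: flat aluminium, x -10..116 mm, 40 wide in y, 6 thick. Shank: upright at x = 0, 30 wide, 6 thick, to z 65. Balance point about x = 30, z = 40 mm.
- bar_grip (a point): Good grip point on the wooden handle's axis, at (-27.5, 0, 116.9) mm in push_bar axes (this point's axes are the same, not raked). The handle, 22 mm thick in y and 26 the other way, rises from the shank's top raked 25 degrees back from vertical (direction -0.423 in x, 0.906 in z), from z 67 to 162 mm; it goes on 50 mm past this point.
- bar_tip (a point): Top centre of the push-bar's upturned tip, at (100, 0, 66) mm in push_bar axes: an upright post of 12 mm diameter standing on the foot, with a rubber cap of 16 mm.
- scrap_tray: Open plywood tray, loose, 900 g, 180 mm (x) by 200 mm (y), 50 mm high, walls and floor 8 mm. Origin in the centre of its underside.
- glue_bottle: Yellow glue bottle, 60 mm diameter, 180 mm high; origin in the centre of its underside. Bystander.
- screw_jar: Glass jar, 72 mm diameter, 100 mm high; origin in the centre of its underside. Bystander.
- tape_measure: Tape measure, 70 x 36 mm, 68 mm high; origin in the centre of its underside. Bystander.
- batten: Wooden batten with three holes, 45 mm (x) by 200 mm (y), 22 mm high; origin in the centre of its underside. Bystander.

How it is judged:
By the outcome, as a careful person would: the job done as asked, in the order asked, and still so for the second after the job is handed in, with the robot touching nothing.
It also fails if it takes over 72 s, if anything falls off the work surface, if the arm or the gripper's body presses on something with over 40 N, if the wrist force passes 120 N, or if a joint passes its speed limit or range.

## Robot

A 6-joint arm with a two-finger parallel gripper is mounted at the origin on the work surface. World frame = base frame: x ahead of the robot, y to its left, z up, the work surface at z = 0. Lengths are in m, angles in rad, forces in N, time in s.
With the tool pointing down it reaches from about 0.225 to 0.875 m from the base axis. Payload 3.4 kg.
Tool frame: the origin (TCP) lies on the centre line of the jaws, within the pads' length; the fingertips stand 11 mm ahead of it and the grasp point (between the pads) lies 8 mm behind it; z points along the fingers, y is the line along which they close (so a half turn about z gives the same grasp; the last joint's range is limited). The gripper opens to 85 mm and grips with 20 to 120 N. Pads are 22 mm wide; open, the fingers measure 114 mm over their backs; the gripper's body (76 mm by 85 mm) begins 54 mm behind the grasp point. The pads swing forward as they close: fully open they stand 13 mm farther back than shut.
Start: joints at [-0.121, 0.276, 1.505, -0, 1.361, -0.121], TCP at [0.575, -0, 0.242] pointing down, gripper open.
Joint ranges: [-2.89, 2.89], [-0.75, 2.08], [0.22, 2.7], [-1.18, 4.32], [0.11, 2.71], [-2.7, 2.7]. Speed limits (rad/s): [2.57, 2.57, 3.14, 3.14, 3.14, 3.14].

## Interface

Orientations are given as a unit quaternion [w, x, y, z].
In Python, from rig import manip, eyes, job gives the robot as it stands.
- The arm moves only by the tool drive_tool, never from a script. Its argument "rows" is a list of rows, each a list of 3 entries, a list of its own where there are three numbers: the turn, a rotation vector about the world's x, y, z in rad, then the shift along the world's x, y, z in cm, then the finger opening in cm, from 0 to 8.54. A call has 1 to 8 rows; each row shifts and turns the commanded pose from where the row before left it; what a row does not reach is not made up. A row lasts 1/8 s, in which the tool goes at most 62.5 mm and 10.7 degrees, less where a joint would pass 70% of its speed; a pose out of reach is approached as far as the arm can. A call is refused whole if a number of a shift passes 6.25 or a number of a turn 0.188, either way. A call with a gripper value outside its range is refused whole. The fingers move at their own pace and stop on an object; "force" is the grip in N (left out, the last holds). Time passes only in rows, so rows that do not move let the fingers close. It gives the time, the measured TCP pose, the force, the opening and the grip force at its end, in the units of the state.
- manip.get_state(): the state, without advancing time (a new reading comes with each control period).
- eyes.get_image(name): name is "scene" or "side" or "wrist"; returns the picture (480x640x3 uint8, red, green, blue); there is no depth.
- eyes.get_calibration(name): a dict with "camera_matrix" (3x3 intrinsics, pixels), "k1" (the pictures are not rectified: a ray, as slopes to the right and down, at radius r is drawn at 1 + k1 r^2 times it, then the intrinsics apply), "view" (4x4, takes a point from world to camera coordinates). Camera axes: x right, y up, looking along -z (the intrinsics and any distortion apply to the point x, -y, -z); pixel columns grow to the right and rows downward; lengths in m; the calibration is good to about 2 mm. A picture is of the moment at which its call begins: read the wrist's pose just before it. get_calibration takes no time and is no camera call; for the wrist camera it gives the pose at the moment of the call.
- job.sign_off(): hands the job in; it is judged then, once.
The state is a dict: "clock": time; "qpos": joint angles; "qd": joint speeds; "effort": joint torques, N m; "position": TCP position; "ee_rot": TCP orientation; "contact_force": force on the tool from outside, world axes, zero at the start; "moment": the same for the moment, N m; "width": finger opening in m; "gripper_force": force on a finger pad.
Only numpy, scipy, OpenCV 4.12 (cv2) and the standard library are available. Lean on these libraries where they do the work, as an engineer would, in place of code of your own. Each camera call takes 0.05 s, during which the arm holds its last target. There are 200 camera calls.

## Working session

There is one attempt and no reset: what is moved stays moved. The work goes in short steps, Python scripts to look and compute and a tool call to move; the robot and the scene stay as the last step left them, time stands still between calls to the robot, and variables do not carry over. Pictures are saved under pics/ and viewed, at most 10 in all, crops included, and the job is handed in when it is done.

Besides the shell and the picture viewer there is one more tool, called after "Request:" by a JSON object that holds its "op" and its "data". drive_tool: Moves the arm, as the interface text tells. Its arguments: {"type":"object","properties":{"rows":{"type":"array"},"force":{"type":"number"}},"required":["rows"]}

```bash
mkdir -p pics; ls; python3 - <<'E'
from rig import manip, eyes
import cv2, numpy as np
np.set_printoptions(precision=4,suppress=True)
for n in ("scene","side"):
    im=eyes.get_image(n); cv2.imwrite(f"pics/{n}0.png",im[:,:,::-1])
    c=eyes.get_calibration(n); print(n,c["camera_matrix"].tolist(),c["k1"]);print(np.array(c["view"]))
print(manip.get_state())
E
```

```text
pics
scene [[593.1786425577947, 0.0, 322.25632247978933], [0.0, 593.1786425577947, 243.90583592175054], [0.0, 0.0, 1.0]] -0.10253725395583885
[[ 0.3711  0.9286  0.0025 -0.1344]
 [-0.6256  0.248   0.7397  0.1978]
 [ 0.6863 -0.2761  0.6729 -1.825 ]
 [ 0.      0.      0.      1.    ]]
side [[610.1980275300232, 0.0, 320.705326019539], [0.0, 610.1980275300232, 247.46185328710416], [0.0, 0.0, 1.0]] 0.0024083914786792553
[[ 0.9778 -0.2091  0.0163 -0.5823]
 [ 0.1538  0.7678  0.6219 -0.1567]
 [-0.1426 -0.6056  0.7829 -1.621 ]
 [ 0.      0.      0.      1.    ]]
{'clock': 0.1, 'qpos': array([-0.121 ,  0.2765,  1.506 ,  0.    ,  1.3607, -0.121 ]), 'qd': array([ 0.0004, -0.0015, -0.0037,  0.0007, -0.0023, -0.0002]), 'effort': array([  0.0016, -41.7698, -24.6405,  -0.0002,   0.0058,   0.    ]), 'position': array([0.5745, 0.    , 0.2415]), 'ee_rot': array([-0.0007,  0.7071,  0.7071, -0.0005]), 'contact_force': array([-0.2266, -0.0298,  0.409 ]), 'moment': array([-0.0745, -0.0256, -0.0277]), 'gripper_force': 0.0, 'width': 0.08562090586666053}
```

View pics/scene0.png

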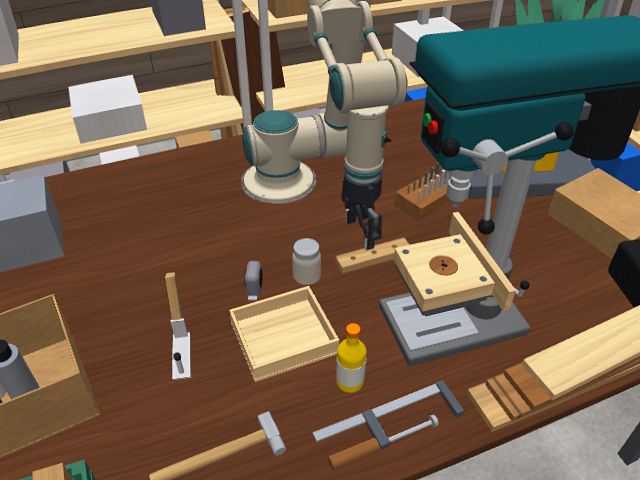

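View pics/side0.png

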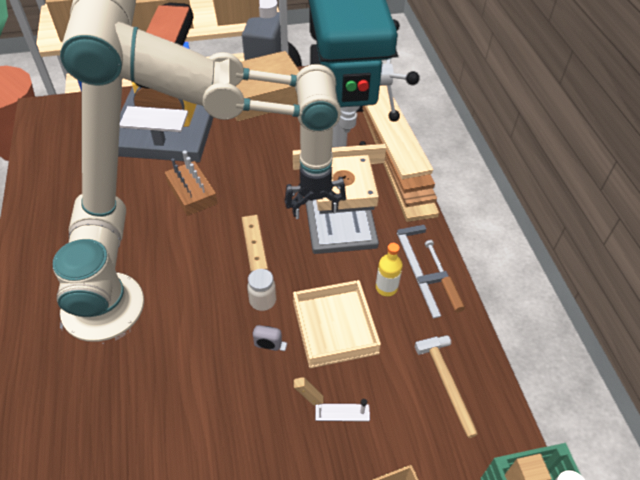

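```bash
cat > h.py <<'E'
import numpy as np, cv2
from rig import manip, eyes
from scipy.optimize import least_squares
np.set_printoptions(precision=4,suppress=True)
def proj(P,c):
    P=np.atleast_2d(P); V=np.array(c["view"]); K=np.array(c["camera_matrix"])
    q=P@V[:3,:3].T+V[:3,3]; s=np.c_[q[:,0],-q[:,1]]/-q[:,2:]
    s=s*(1+c["k1"]*(s**2).sum(1,keepdims=True)); return s*[K[0,0],K[1,1]]+K[:2,2]
def at_z(uv,z,c):
    f=lambda p: (proj([[p[0],p[1],z]],c)-uv).ravel()
    return least_squares(f,[.5,0]).x
def pose(p,L):   # p=x,y,yaw ; L local points
    L=np.atleast_2d(L); a=p[2]; R=np.array([[np.cos(a),-np.sin(a),0],[np.sin(a),np.cos(a),0],[0,0,1]])
    return L@R.T+[p[0],p[1],0]
def fit(obs,p0):  # obs list of (cal, local pts, pixels)
    f=lambda p: np.concatenate([(proj(pose(p,L),c)-np.array(u)).ravel() for c,L,u in obs])
    r=least_squares(f,p0); return r.x, r.fun
def crop(im,x,y,w,h,W,H):
    return cv2.resize(im[y:y+h,x:x+w],(W,H),interpolation=cv2.INTER_CUBIC)
E
python3 - <<'E'
from h import *
s=cv2.imread("pics/scene0.png"); d=cv2.imread("pics/side0.png")
a=np.hstack([crop(s,375,205,160,120,400,300),crop(s,130,265,160,120,400,300)])
b=np.hstack([crop(d,285,140,120,90,400,300),crop(d,280,360,120,90,400,300)])
cv2.imwrite("pics/c1.png",np.vstack([a,b]))
E
```

```text
(no output)
```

View pics/c1.png

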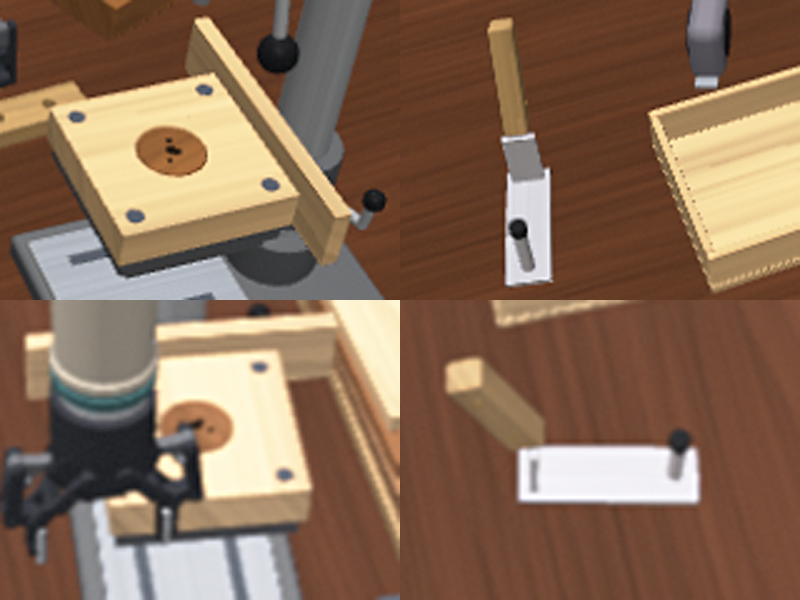

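```bash
python3 - <<'E'
from h import *
S=eyes.get_calibration("scene");D=eyes.get_calibration("side")
m=lambda *l: np.array(l)/1000
sc=lambda *l:(np.array(l)/2.5+[375,205]); 
x,r=fit([(S,m((-80,-80,201),(80,-80,201),(80,80,201),(-80,80,201),(0,0,201)),sc((50,113),(122,236),(298,193),(215,75),(172,150))),
 (D,m((80,-80,201),(80,80,201),(0,0,201),(-80,-80,201)),[(378,197),(370.8,155),(344.1,177.5),(317.4,200)])],[.7,0,0])
print("press",x,r.round(1))
x,r=fit([(S,m((100,0,66),(116,-20,6),(116,20,6),(-48.6,0,162.2)),[(176.8,355),(172.4,377.8),(190.4,377.4),(170.4,274.6)]),
 (D,m((100,0,66),(-10,20,6),(-10,-20,6),(116,-20,6),(116,20,6),(-48.6,0,162.2)),[(363.7,401.1),(315.4,404.1),(315.4,420.6),(369.7,420.3),(369.1,404.7),(299.2,382.5)])],[.5,-.4,0])
print("bar",x,r.round(1))
print("grip",pose(x,m((-27.5,0,116.9))))
x,r=fit([(S,m((-90,-100,50),(-90,100,50),(90,100,50),(90,-100,50)),[(231,319),(310,290),(338,350),(257,378)]),
 (D,m((-90,100,50),(90,100,50),(90,-100,50),(-90,-100,50)),[(294,294),(360,283),(379,347),(308,358)])],[.6,-.2,0])
print("tray",x,r.round(1))
print("jar",at_z((306,245),.1,S),at_z((262,279),.1,D))
print("bottle",at_z((353,329),.18,S),at_z((393,247),.18,D))
print("tape",at_z((254,268),.068,S),at_z((265,330),.068,D))
print("batten",[at_z(u,.022,S) for u in ((336,257),(410,240))])
print("vise block",[at_z(u,.05,S) for u in ((398,190),(420,180))])
E
```

```text
press [ 0.6875  0.1488 -0.0995] [ 0.3 -1.8  0.4  1.   0.9  2.1  0.3  0.2  0.1  0.8 -0.2  0.4 -2.6  0.7
 -0.4  0.4  0.1  1.6]
bar [ 0.5057 -0.4083 -0.211 ] [ 0.1  0.6 -0.1  1.6  0.3 -0.3 -0.3  0.1  0.2  0.5  0.1 -0.   0.  -0.4
 -0.5  0.2 -0.7 -0.3 -0.9 -0.3]
grip [[ 0.4788 -0.4026  0.1169]]
tray [ 0.6019 -0.1908  0.0103] [-2.1 -6.2 -0.3 -1.   1.9 -5.5 -4.5 -5.   2.8 -1.7  3.1 -2.4  5.2 -1.6
  4.9  1.2]
jar [ 0.4134 -0.0637] [ 0.4257 -0.0674]
bottle [ 0.7579 -0.0938] [ 0.7585 -0.0922]
tape [ 0.4115 -0.1988] [ 0.4113 -0.1987]
batten [array([0.4049, 0.0213]), array([0.4172, 0.2315])]
vise block [array([0.2395, 0.284 ]), array([0.2196, 0.3672])]
```

```bash
python3 - <<'E'
from h import *
from scipy.spatial.transform import Rotation as Ro
s=manip.get_state(); c=eyes.get_calibration("wrist"); V=np.array(c["view"])
q=s["ee_rot"]; R=Ro.from_quat(q[[1,2,3,0]]).as_matrix()
cw=-V[:3,:3].T@V[:3,3]; print("cam in tool",R.T@(cw-s["position"]),"look",R.T@(-V[2,:3]),"up",R.T@V[1,:3]); print(c["camera_matrix"][0],c["k1"])
S=eyes.get_calibration("scene");D=eyes.get_calibration("side")
m=lambda *l: np.array(l)/1000
x,r=fit([(S,m((-90,-100,50),(-90,100,50),(90,-100,50)),[(231,319),(310,290),(256,368)]),
 (D,m((-90,100,50),(90,100,50),(90,-100,50),(-90,-100,50)),[(294,294),(360,283),(379,347),(308,358)])],[.6,-.2,0])
print("tray",x,r.round(1))
# gripper: bar-aligned tool orientation: z=(.423,0,-.906) bar frame, x up-forward
for name,yaw,t in (("bar",-.211,25),("press",-.1,45)):
    t=np.radians(t); Z=np.array([np.sin(t),0,-np.cos(t)]);X=np.array([np.cos(t),0,np.sin(t)]);Y=np.cross(Z,X)
    M=Ro.from_euler('z',yaw).as_matrix()@np.c_[X,Y,Z]; print(name,M[:,1]); 
    for lab,N in (("x fwd",M),("x back",M@np.diag([-1,-1,1]))): print(lab,"rotvec from now",Ro.from_matrix(N@R.T).as_rotvec(), "quat",Ro.from_matrix(N).as_quat()[[3,0,1,2]])
E
```

```text
cam in tool [ 0.0714  0.0006 -0.1306] look [-0.283   0.0001  0.9591] up [ 0.9591 -0.0006  0.283 ]
[416.5642   0.     309.1067] 0.0028411478517446622
tray [ 0.5963 -0.1883  0.0173] [-1.9 -7.9 -0.5 -3.  -2.8  2.7  0.3 -1.9  0.5 -2.9  3.  -2.3  2.8  0.9]
bar [-0.2094 -0.9778  0.    ]
x fwd rotvec from now [ 0.3121 -0.389  -1.7505] quat [ 0.0228  0.9709 -0.1028  0.2152]
x back rotvec from now [-0.3656 -0.2979  1.3371] quat [ 0.2152  0.1028  0.9709 -0.0228]
press [-0.0998 -0.995   0.    ]
x fwd rotvec from now [ 0.5889 -0.6537 -1.5761] quat [ 0.0191  0.9227 -0.0462  0.3822]
x back rotvec from now [-0.6349 -0.5767  1.3893] quat [ 0.3822  0.0462  0.9227 -0.0191]
```

Request:
{"op": "drive_tool", "data": {"rows": [[[0.0195, -0.0243, -0.1094], [-0.93, -2.44, 0], 8.5], [[0.0195, -0.0243, -0.1094], [-0.93, -2.44, 0], 8.5], [[0.0195, -0.0243, -0.1094], [-0.93, -2.44, 0], 8.5], [[0.0195, -0.0243, -0.1094], [-0.93, -2.44, 0], 8.5], [[0.0195, -0.0243, -0.1094], [-0.93, -2.44, 0], 8.5], [[0.0195, -0.0243, -0.1094], [-0.93, -2.44, 0], 8.5], [[0.0195, -0.0243, -0.1094], [-0.93, -2.44, 0], 8.5], [[0.0195, -0.0243, -0.1094], [-0.93, -2.44, 0], 8.5]], "force": 80}}

```text
clock: 1.1
position: [0.4999, -0.1959, 0.2419]
ee_rot: [0.013, 0.935, 0.335, 0.12]
contact_force: [0.1, 0.6, -0.4]
width: 0.0851
gripper_force: 0.0
```

Request:
{"op": "drive_tool", "data": {"rows": [[[0.0195, -0.0243, -0.1094], [-0.93, -2.44, 0], 8.5], [[0.0195, -0.0243, -0.1094], [-0.93, -2.44, 0], 8.5], [[0.0195, -0.0243, -0.1094], [-0.93, -2.44, 0], 8.5], [[0.0195, -0.0243, -0.1094], [-0.93, -2.44, 0], 8.5], [[0.0195, -0.0243, -0.1094], [-0.93, -2.44, 0], 8.5], [[0.0195, -0.0243, -0.1094], [-0.93, -2.44, 0], 8.5], [[0.0195, -0.0243, -0.1094], [-0.93, -2.44, 0], 8.5], [[0.0195, -0.0243, -0.1094], [-0.93, -2.44, 0], 8.5]]}}

```text
clock: 2.1
position: [0.4255, -0.3909, 0.2418]
ee_rot: [0.023, 0.971, -0.105, 0.215]
contact_force: [-0.2, -0.2, -0.4]
width: 0.0846
gripper_force: 0.0
```

```bash
python3 - <<'E'
from h import *
s=manip.get_state(); print(s["clock"],s["position"],s["ee_rot"],s["qpos"])
c=eyes.get_calibration("wrist"); im=eyes.get_image("wrist")
m=lambda *l: np.array(l)/1000
p=proj(pose([.5057,-.4083,-.211],m((-48.6,0,162.2),(100,0,66),(116,-20,6),(116,20,6))),c); print(p)
im=im[:,:,::-1].copy()
for u in p: cv2.circle(im,tuple(int(v) for v in u),3,(0,0,255),1)
cv2.imwrite("pics/w1.png",im)
E
```

```text
2.1 [ 0.4255 -0.3909  0.2418] [ 0.0233  0.9707 -0.1049  0.2149] [-1.0619  0.1182  1.799   0.3952  0.9632  0.5393]
[[308.3901 260.7809]
 [307.9363  94.3864]
 [328.4567 109.3945]
 [287.6131 109.5322]]
```

View pics/w1.png

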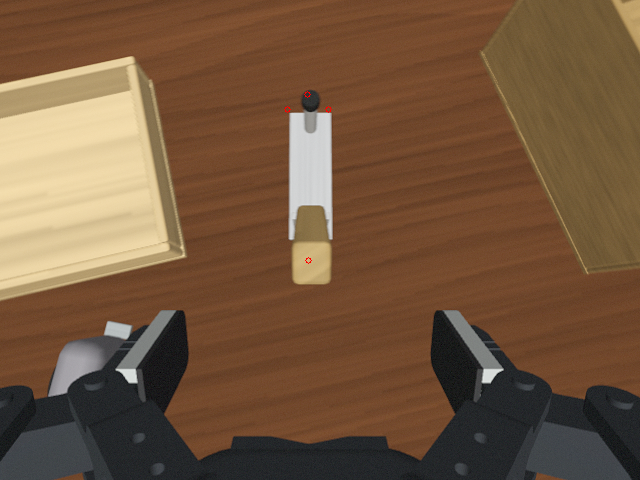

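Request:
{"op": "drive_tool", "data": {"rows": [[[0, 0, 0], [0.64, -0.17, -1.55], 8.5], [[0, 0, 0], [0.64, -0.17, -1.55], 8.5], [[0, 0, 0], [0.64, -0.17, -1.55], 8.5], [[0, 0, 0], [0.64, -0.17, -1.55], 8.5], [[0, 0, 0], [0.64, -0.17, -1.55], 8.5], [[0, 0, 0], [0.64, -0.17, -1.55], 8.5], [[0, 0, 0], [0.64, -0.17, -1.55], 8.5], [[0, 0, 0], [0.64, -0.17, -1.55], 8.5]]}}

```text
clock: 3.15
position: [0.4779, -0.4041, 0.1173]
ee_rot: [0.024, 0.971, -0.103, 0.215]
contact_force: [-0.1, 0.0, -0.8]
width: 0.0849
gripper_force: 0.0
```

Request:
{"op": "drive_tool", "data": {"rows": [[[0, 0, 0], [0, 0, 0], 6], [[0, 0, 0], [0, 0, 0], 4.5], [[0, 0, 0], [0, 0, 0], 3.5], [[0, 0, 0], [0, 0, 0], 2.8], [[0, 0, 0], [0, 0, 0], 2], [[0, 0, 0], [0, 0, 0], 1.5], [[0, 0, 0], [0, 0, 0], 1.5], [[0, 0, 0], [0, 0, 0], 1.5]], "force": 90}}

```text
clock: 4.15
position: [0.4774, -0.4042, 0.119]
ee_rot: [0.024, 0.971, -0.103, 0.215]
contact_force: [-2.9, 1.1, 6.0]
width: 0.0209
gripper_force: 87.7
```

Request:
{"op": "drive_tool", "data": {"rows": [[[0, 0, 0], [0, 0, 0.6], 1.5], [[0, 0, 0], [0, 0, 1], 1.5], [[0, 0, 0], [0, 0, 1], 1.5], [[0, 0, 0], [0, 0, 1], 1.5], [[0, 0, 0], [0, 0, 1], 1.5], [[0, 0, 0], [0, 0, 1], 1.5], [[0, 0, 0], [0, 0, 0.9], 1.5], [[0, 0, 0], [0, 0, 0], 1.5]]}}

```text
clock: 5.15
position: [0.4777, -0.4045, 0.1845]
ee_rot: [0.024, 0.971, -0.103, 0.216]
contact_force: [-0.4, 0.1, -1.3]
width: 0.0206
gripper_force: 87.7
```

```bash
python3 - <<'E'
from h import *
from scipy.spatial.transform import Rotation as Ro
s=manip.get_state(); print(s["clock"],s["position"],s["ee_rot"],s["contact_force"],s["moment"],s["width"])
R=Ro.from_quat(s["ee_rot"][[1,2,3,0]]).as_matrix()
c=eyes.get_calibration("wrist"); im=eyes.get_image("wrist")[:,:,::-1].copy()
print("toolX yaw",np.arctan2(R[1,0],R[0,0]))
m=lambda *l: np.array(l)/1000
yaw=np.arctan2(R[1,0],R[0,0]); dz=s["position"][2]-.1169
o=s["position"]-pose([0,0,yaw],m((-27.5,0,116.9)))[0]
P=pose([o[0],o[1],yaw],m((100,0,66),(116,-20,6),(116,20,6)))+[0,0,o[2]]
p=proj(P,c); print("pred",p, "tip",P[0])
cv2.imwrite("pics/w2.png",crop(im,int(p[0,0])-60,max(0,int(p[0,1])-60),160,120,800,600)); print(int(p[0,0])-60,max(0,int(p[0,1])-60))
E
```

```text
5.15 [ 0.4777 -0.4045  0.1845] [ 0.0244  0.9708 -0.1028  0.2156] [-0.371   0.1013 -1.2782] [0.044  0.4917 0.0205] 0.020574675861938747
toolX yaw -0.2103121581463626
pred [[307.7236  73.7115]
 [337.8395 100.7527]
 [277.5911 100.7007]] tip [ 0.6024 -0.4311  0.1336]
247 13
```

View pics/w2.png

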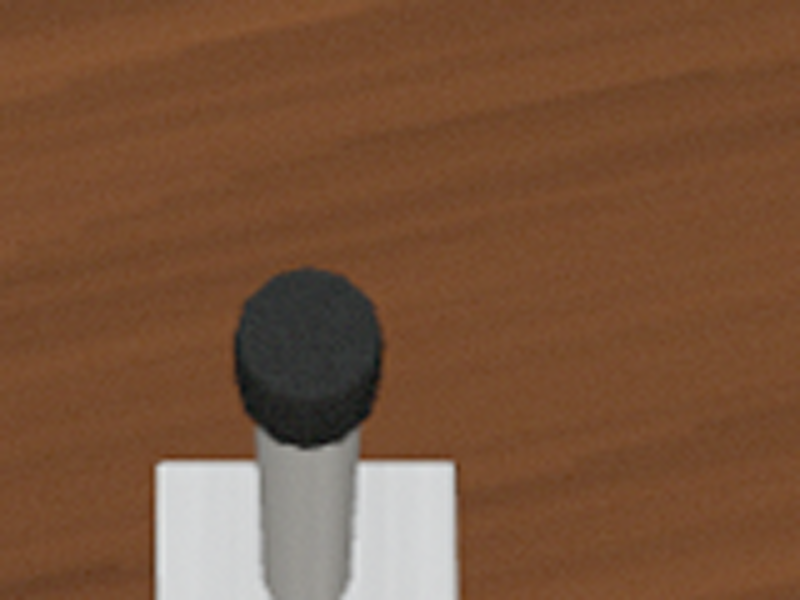

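Request:
{"op": "drive_tool", "data": {"rows": [[[0, 0, 0], [0.3, 1.5, 0], 1.5], [[0, 0, 0], [0.5, 3, 0], 1.5], [[0, 0, 0], [0.6, 4, 0], 1.5], [[0, 0, 0], [0.6, 4, 0], 1.5], [[0, 0, 0], [0.6, 4, 0], 1.5], [[0, 0, 0], [0.6, 4, 0], 1.5], [[0, 0, 0], [0.6, 4, 0], 1.5], [[0, 0, 0], [0.6, 4, 0], 1.5]]}}

```text
clock: 6.2
position: [0.5204, -0.1164, 0.1826]
ee_rot: [0.023, 0.971, -0.103, 0.214]
contact_force: [0.5, 0.2, -2.8]
width: 0.0211
gripper_force: 88.0
```

Request:
{"op": "drive_tool", "data": {"rows": [[[0, 0, 0], [0.6, 4, 0], 1.5], [[0, 0, 0], [0.6, 4, 0], 1.5], [[0, 0, 0], [0.6, 4, 0], 1.5], [[0, 0, 0], [0.6, 4, 0], 1.5], [[0, 0, 0], [0.6, 4, 0], 1.5], [[0, 0, 0], [0.6, 4, 0], 1.5], [[0, 0, 0], [0.5, 3.4, 0], 1.5], [[0, 0, 0], [0.3, 2, 0], 1.5]]}}

```text
clock: 7.2
position: [0.5641, 0.1776, 0.1825]
ee_rot: [0.023, 0.971, -0.102, 0.214]
contact_force: [0.6, -1.0, -1.6]
width: 0.0209
gripper_force: 88.3
```

```bash
python3 - <<'E'
from h import *
s=manip.get_state(); print(s["clock"],s["position"],s["ee_rot"],s["contact_force"],s["moment"],s["width"],s["qpos"])
a=eyes.get_image("scene")[:,:,::-1]; b=eyes.get_image("side")[:,:,::-1]; w=eyes.get_image("wrist")[:,:,::-1]
cv2.imwrite("pics/m1.png",np.vstack([np.hstack([crop(a,340,170,200,150,400,300),crop(b,240,120,200,150,400,300)]),np.hstack([cv2.resize(w,(400,300)),np.zeros((300,400,3),np.uint8)])]))
cv2.imwrite("pics/a_before.png",a)
E
```

```text
7.2 [0.5641 0.1776 0.1825] [ 0.023   0.9712 -0.1022  0.214 ] [ 0.5748 -0.9919 -1.5939] [0.076  0.4129 0.0311] 0.020929843912740127 [ 0.3137  0.1916  1.8701 -0.3236  0.7252  2.299 ]
```

View pics/m1.png

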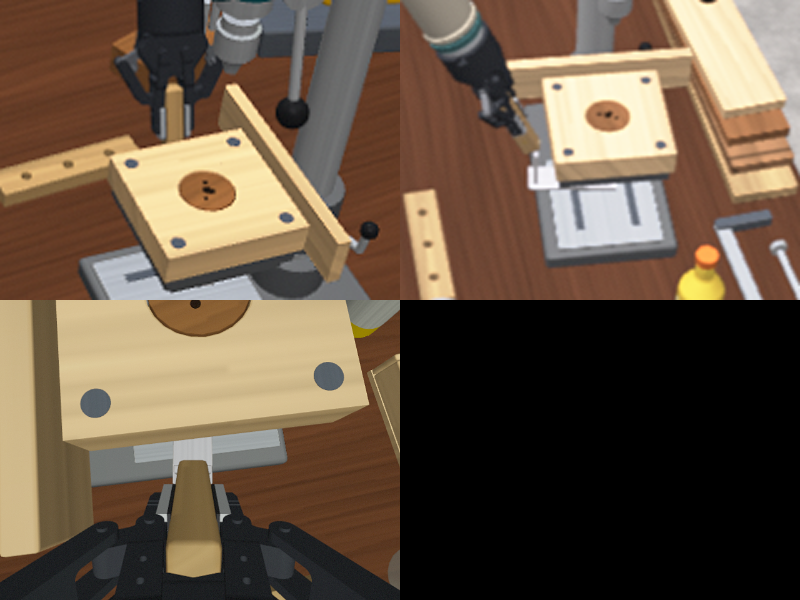

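Request:
{"op": "drive_tool", "data": {"rows": [[[0, 0, 0], [0.1, -0.2, 0.5], 1.5], [[0, 0, 0], [0, 0, 0.6], 1.5], [[0, 0, 0], [0, 0, 0.6], 1.5], [[0, 0, 0], [0, 0, 0.5], 1.5], [[0, 0, 0], [0, 0, 0.4], 1.5], [[0, 0, 0], [0, 0, 0.3], 1.5], [[0, 0, 0], [0, 0, 0.1], 1.5], [[0, 0, 0], [0, 0, 0], 1.5]]}}

```text
clock: 8.35
position: [0.5664, 0.173, 0.2133]
ee_rot: [0.024, 0.971, -0.103, 0.215]
contact_force: [0.9, 0.9, -1.7]
width: 0.0208
gripper_force: 88.3
```

Request:
{"op": "drive_tool", "data": {"rows": [[[0, 0, 0], [0, 0, 0.3], 1.5], [[0, 0, 0], [0, 0, 0.3], 1.5], [[0, 0, 0], [0, 0, 0.2], 1.5], [[0, 0, 0], [0, 0, 0.2], 1.5], [[0, 0, 0], [0, 0, 0.2], 1.5], [[0, 0, 0], [0, 0, 0.1], 1.5], [[0, 0, 0], [0, 0, 0.1], 1.5], [[0, 0, 0], [0, 0, 0], 1.5]]}}

```text
clock: 9.35
position: [0.5664, 0.173, 0.2274]
ee_rot: [0.024, 0.971, -0.103, 0.215]
contact_force: [-0.0, 0.2, -3.8]
width: 0.0213
gripper_force: 88.1
```

Request:
{"op": "drive_tool", "data": {"rows": [[[0, 0, 0], [0, 0, 0.2], 1.5], [[0, 0, 0], [0, 0, 0.2], 1.5], [[0, 0, 0], [0, 0, 0.1], 1.5], [[0, 0, 0], [0, 0, 0], 1.5]]}}

```text
clock: 9.85
position: [0.5665, 0.173, 0.2326]
ee_rot: [0.024, 0.971, -0.103, 0.215]
contact_force: [-1.6, 0.1, -2.9]
width: 0.021
gripper_force: 88.0
```

```bash
python3 - <<'E'
from h import *
s=manip.get_state(); print(s["clock"],s["position"],s["contact_force"],s["moment"])
ims={}
for n,(x,y) in (("scene",(403,235)),("side",(304,150))):
    a=eyes.get_image(n)[:,:,::-1].copy(); c=eyes.get_calibration(n); cr=crop(a,x,y,80,60,400,300)
    t=np.linspace(0,2*np.pi,200)
    for h,col in ((.201,(255,0,0)),(.2185,(0,255,0))):
        P=np.c_[.6875+.03*np.cos(t),.1488+.03*np.sin(t),0*t+h]
        for u in proj(P,c): cv2.circle(cr,tuple(int(v) for v in (u-[x,y])*5+2),0,col,-1)
    ims[n]=np.vstack([crop(a,x,y,80,60,400,300),cr])
cv2.imwrite("pics/m2.png",np.hstack([ims["scene"],ims["side"]]))
E
```

```text
9.85 [0.5665 0.173  0.2326] [-1.6316  0.0966 -2.9375] [ 0.1373  0.9037 -0.0079]
```

View pics/m2.png

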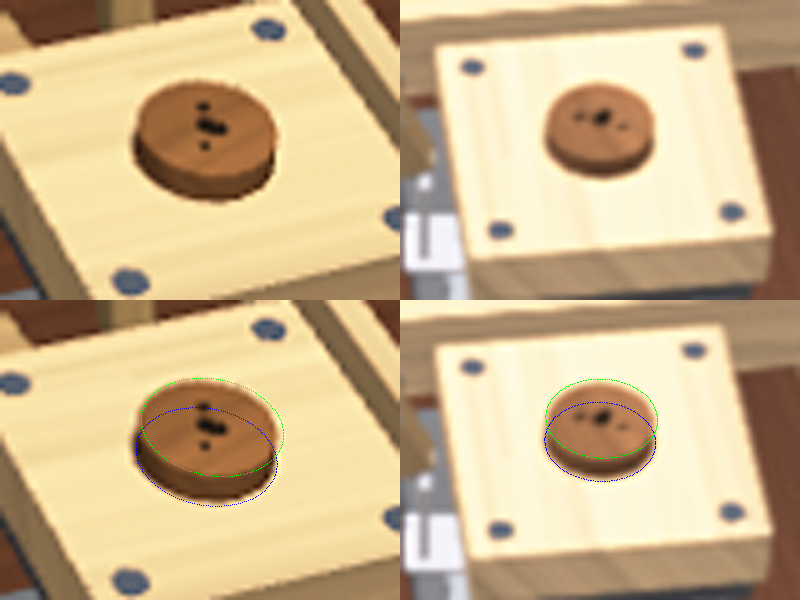

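Request:
{"op": "drive_tool", "data": {"rows": [[[0, 0, 0], [0, 0, 0.2], 1.5], [[0, 0, 0], [0, 0, 0.2], 1.5], [[0, 0, 0], [0, 0, 0.1], 1.5], [[0, 0, 0], [0, 0, 0], 1.5]]}}

```text
clock: 10.45
position: [0.5665, 0.173, 0.2376]
ee_rot: [0.024, 0.971, -0.103, 0.215]
contact_force: [-0.7, 0.4, -3.3]
width: 0.0212
gripper_force: 88.1
```

```bash
python3 - <<'E'
from h import *
s=manip.get_state(); print(s["clock"],s["position"],s["contact_force"],s["moment"])
ims={}
for n,(x,y) in (("scene",(403,235)),("side",(304,150))):
    a=eyes.get_image(n)[:,:,::-1].copy(); c=eyes.get_calibration(n); cr=crop(a,x,y,80,60,400,300)
    t=np.linspace(0,2*np.pi,200)
    for h,col in ((.201,(255,0,0)),(.2185,(0,255,0))):
        P=np.c_[.687+.03*np.cos(t),.148+.03*np.sin(t),0*t+h]
        for u in proj(P,c): cv2.circle(cr,tuple(int(v) for v in (u-[x,y])*5+2),0,col,-1)
    ims[n]=np.vstack([crop(a,x,y,80,60,400,300),cr])
cv2.imwrite("pics/m3.png",np.hstack([ims["scene"],ims["side"]]))
E
```

```text
10.45 [0.5665 0.173  0.2376] [-0.6898  0.3893 -3.3093] [ 0.1943  0.8707 -0.0149]
```

View pics/m3.png

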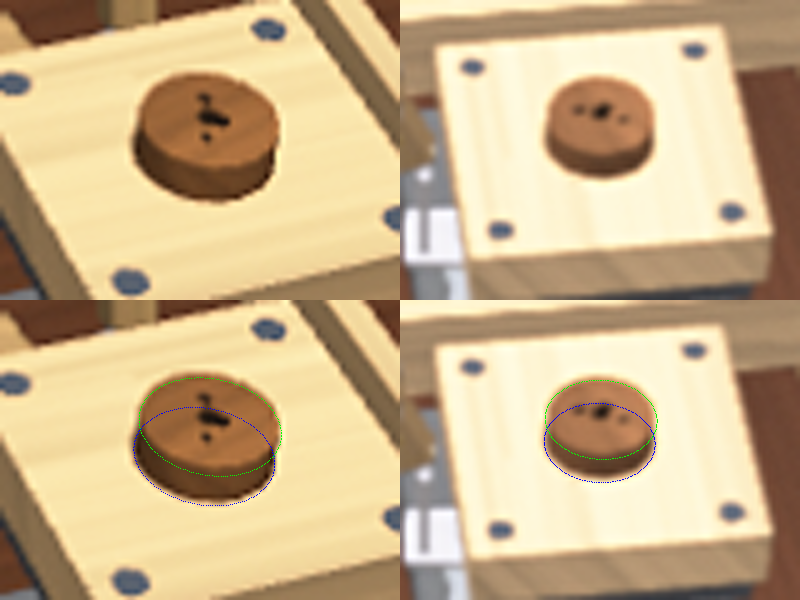

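Request:
{"op": "drive_tool", "data": {"rows": [[[0, 0, 0], [0, 0, -0.4], 1.5], [[0, 0, 0], [0, 0, -0.8], 1.5], [[0, 0, 0], [0, 0, -1], 1.5], [[0, 0, 0], [0, 0, -1], 1.5], [[0, 0, 0], [0, 0, -1], 1.5], [[0, 0, 0], [0, 0, -0.8], 1.5], [[0, 0, 0], [0, 0, -0.4], 1.5], [[0, 0, 0], [0, -0.5, 0], 1.5]]}}

```text
clock: 11.55
position: [0.5664, 0.168, 0.1831]
ee_rot: [0.024, 0.971, -0.103, 0.215]
contact_force: [0.3, 0.0, -1.8]
width: 0.021
gripper_force: 88.1
```

Request:
{"op": "drive_tool", "data": {"rows": [[[0, 0, 0], [-0.3, -2, 0], 1.5], [[0, 0, 0], [-0.6, -4, 0], 1.5], [[0, 0, 0], [-0.6, -4, 0], 1.5], [[0, 0, 0], [-0.6, -4, 0.2], 1.5], [[0, 0, 0], [-0.6, -4, 0.4], 1.5], [[0, 0, 0], [-0.6, -4, 0.4], 1.5], [[0, 0, 0], [-0.6, -4, 0], 1.5], [[0, 0, 0], [-0.6, -4, 0], 1.5]]}}

```text
clock: 12.55
position: [0.5212, -0.1338, 0.1943]
ee_rot: [0.024, 0.971, -0.103, 0.216]
contact_force: [0.4, -0.1, -2.1]
width: 0.0211
gripper_force: 88.3
```

Request:
{"op": "drive_tool", "data": {"rows": [[[0, 0, 0], [-0.6, -4, 0], 1.5], [[0, 0, 0], [-0.6, -4, 0], 1.5], [[0, 0, 0], [-0.6, -4, 0], 1.5], [[0, 0, 0], [-0.6, -4, 0], 1.5], [[0, 0, 0], [-0.6, -4, 0], 1.5], [[0, 0, 0], [-0.6, -4, 0], 1.5], [[0, 0, 0], [-0.6, -3, 0], 1.5], [[0, 0, 0], [-0.2, -0.5, 0], 1.5]]}}

```text
clock: 13.55
position: [0.4768, -0.4101, 0.1939]
ee_rot: [0.025, 0.971, -0.104, 0.215]
contact_force: [-0.1, 0.3, -1.8]
width: 0.0209
gripper_force: 88.5
```

Request:
{"op": "drive_tool", "data": {"rows": [[[0, 0, 0], [0, 0, -1], 1.5], [[0, 0, 0], [0, 0, -1.3], 1.5], [[0, 0, 0], [0, 0, -1.4], 1.5], [[0, 0, 0], [0, 0, -1.3], 1.5], [[0, 0, 0], [0, 0, -0.9], 1.5], [[0, 0, 0], [0, 0, -0.5], 1.5], [[0, 0, 0], [0, 0, -0.3], 1.5], [[0, 0, 0], [0, 0, 0], 1.5]]}}

```text
clock: 14.55
position: [0.4775, -0.4071, 0.1264]
ee_rot: [0.024, 0.971, -0.103, 0.215]
contact_force: [0.4, 0.7, -1.0]
width: 0.0211
gripper_force: 88.6
```

Request:
{"op": "drive_tool", "data": {"rows": [[[0, 0, 0], [0, 0, -0.2], 1.5], [[0, 0, 0], [0, 0, -0.2], 1.5], [[0, 0, 0], [0, 0, -0.1], 1.5], [[0, 0, 0], [0, 0, 0], 1.5]]}}

```text
clock: 15.05
position: [0.4774, -0.407, 0.1212]
ee_rot: [0.024, 0.971, -0.103, 0.215]
contact_force: [-0.7, 0.1, -2.1]
width: 0.0212
gripper_force: 88.6
```

Request:
{"op": "drive_tool", "data": {"rows": [[[0, 0, 0], [0, 0, -0.15], 1.5], [[0, 0, 0], [0, 0, -0.1], 1.5], [[0, 0, 0], [0, 0, 0], 1.5]]}}

```text
clock: 15.42
position: [0.4775, -0.4071, 0.1191]
ee_rot: [0.024, 0.971, -0.103, 0.215]
contact_force: [-0.8, -0.1, 0.8]
width: 0.0212
gripper_force: 88.8
```

Request:
{"op": "drive_tool", "data": {"rows": [[[0, 0, 0], [0, 0, -0.1], 1.5], [[0, 0, 0], [0, 0, -0.1], 1.5], [[0, 0, 0], [0, 0, 0], 1.5]]}}

```text
clock: 15.8
position: [0.4777, -0.4072, 0.119]
ee_rot: [0.024, 0.971, -0.103, 0.216]
contact_force: [-5.6, 2.6, 11.5]
width: 0.0208
gripper_force: 90.6
```

Request:
{"op": "drive_tool", "data": {"rows": [[[0, 0, 0], [0, 0, 0.1], 1.9], [[0, 0, 0], [0, 0, 0], 2.6], [[0, 0, 0], [0, 0, 0], 4], [[0, 0, 0], [0, 0, 0], 6], [[0, 0, 0], [0, 0, 0], 8.5], [[0, 0, 0], [0, 0, 0], 8.5], [[0, 0, 0], [0, 0, 0], 8.5]], "force": 40}}

```text
clock: 16.68
position: [0.4774, -0.407, 0.1178]
ee_rot: [0.024, 0.971, -0.103, 0.215]
contact_force: [-0.3, -0.7, -0.7]
width: 0.0854
gripper_force: 0.0
```

Request:
{"op": "drive_tool", "data": {"rows": [[[0, 0, 0], [-0.42, 0.09, 0.9], 8.5], [[0, 0, 0], [-0.84, 0.18, 1.8], 8.5], [[0, 0, 0], [-0.84, 0.18, 1.8], 8.5], [[0, 0, 0], [-0.84, 0.18, 1.8], 8.5], [[0, 0, 0], [-0.84, 0.18, 1.8], 8.5], [[0, 0, 0], [-0.84, 0.18, 1.8], 8.5], [[0, 0, 0], [-0.84, 0.18, 1.8], 8.5], [[0, 0, 0], [-0.84, 0.18, 1.8], 8.5]]}}

```text
clock: 17.68
position: [0.4138, -0.3933, 0.2541]
ee_rot: [0.024, 0.971, -0.103, 0.215]
contact_force: [-0.2, -0.6, 0.6]
width: 0.0853
gripper_force: 0.0
```

```bash
python3 - <<'E'
from h import *
from scipy.spatial.transform import Rotation as Ro
s=manip.get_state(); print(s["clock"],s["position"],s["ee_rot"])
R=Ro.from_quat(s["ee_rot"][[1,2,3,0]]).as_matrix()
t=np.radians(50); Z=np.array([np.sin(t),0,-np.cos(t)]);X=np.array([np.cos(t),0,np.sin(t)]);Y=np.cross(Z,X)
M=Ro.from_euler('z',-.1).as_matrix()@np.c_[X,Y,Z]
print(Ro.from_matrix(M@R.T).as_rotvec(), "Z",M[:,2],"X",M[:,0])
a=eyes.get_image("scene")[:,:,::-1]; b=eyes.get_image("side")[:,:,::-1]; w=eyes.get_image("wrist")[:,:,::-1]
cv2.imwrite("pics/m4.png",np.vstack([np.hstack([crop(a,130,255,160,120,400,300),crop(b,260,340,160,120,400,300)]),np.hstack([cv2.resize(w,(400,300)),crop(a,403,235,80,60,400,300)])]))
E
```

```text
17.675 [ 0.4138 -0.3933  0.2541] [ 0.024   0.9709 -0.1029  0.2151]
[-0.0655 -0.4317  0.1105] Z [ 0.7622 -0.0765 -0.6428] X [ 0.6396 -0.0642  0.766 ]
```

View pics/m4.png

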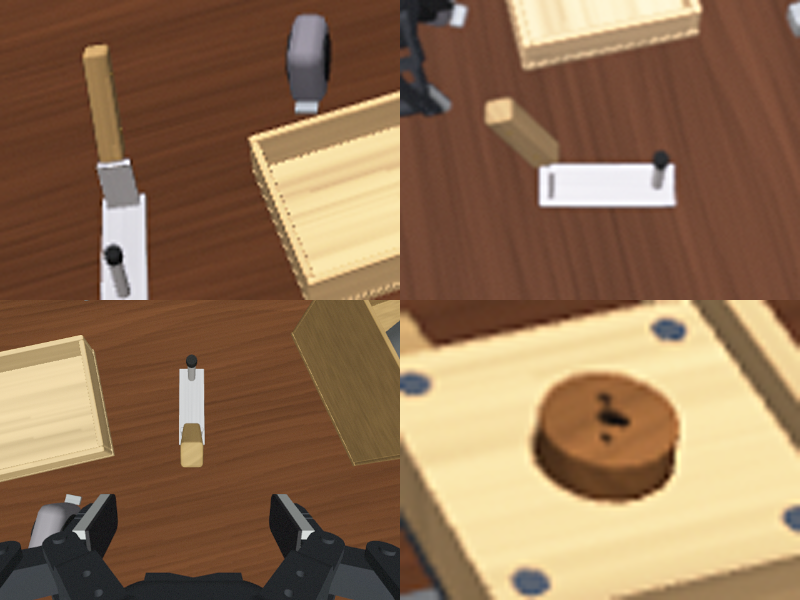

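Request:
{"op": "drive_tool", "data": {"rows": [[[-0.0041, -0.027, 0.0069], [1.16, 3.44, 0.25], 8.5], [[-0.0041, -0.027, 0.0069], [1.16, 3.44, 0.25], 8.5], [[-0.0041, -0.027, 0.0069], [1.16, 3.44, 0.25], 8.5], [[-0.0041, -0.027, 0.0069], [1.16, 3.44, 0.25], 8.5], [[-0.0041, -0.027, 0.0069], [1.16, 3.44, 0.25], 8.5], [[-0.0041, -0.027, 0.0069], [1.16, 3.44, 0.25], 8.5], [[-0.0041, -0.027, 0.0069], [1.16, 3.44, 0.25], 8.5], [[-0.0041, -0.027, 0.0069], [1.16, 3.44, 0.25], 8.5]]}}

```text
clock: 18.82
position: [0.5071, -0.1169, 0.272]
ee_rot: [0.022, 0.944, -0.075, 0.32]
contact_force: [0.2, -0.2, -0.2]
width: 0.085
gripper_force: 0.0
```

Request:
{"op": "drive_tool", "data": {"rows": [[[-0.0041, -0.027, 0.0069], [1.16, 3.44, 0.25], 8.5], [[-0.0041, -0.027, 0.0069], [1.16, 3.44, 0.25], 8.5], [[-0.0041, -0.027, 0.0069], [1.16, 3.44, 0.25], 8.5], [[-0.0041, -0.027, 0.0069], [1.16, 3.44, 0.25], 8.5], [[-0.0041, -0.027, 0.0069], [1.16, 3.44, 0.25], 8.5], [[-0.0041, -0.027, 0.0069], [1.16, 3.44, 0.25], 8.5], [[-0.0041, -0.027, 0.0069], [1.16, 3.44, 0.25], 8.5], [[-0.0041, -0.027, 0.0069], [1.16, 3.44, 0.25], 8.5]]}}

```text
clock: 19.82
position: [0.5997, 0.1585, 0.2917]
ee_rot: [0.021, 0.905, -0.043, 0.422]
contact_force: [0.9, -0.2, -0.1]
width: 0.0849
gripper_force: 0.0
```

```bash
python3 - <<'E'
from h import *
from scipy.spatial.transform import Rotation as Ro
s=manip.get_state(); print(s["clock"],s["position"],s["ee_rot"],s["qpos"])
R=Ro.from_quat(s["ee_rot"][[1,2,3,0]]).as_matrix(); print(R)
c=eyes.get_calibration("wrist"); im=eyes.get_image("wrist")[:,:,::-1].copy()
t=np.linspace(0,2*np.pi,200)
for h,col in ((.201,(255,0,0)),(.219,(0,255,0))):
    for u in proj(np.c_[.687+.03*np.cos(t),.148+.03*np.sin(t),0*t+h],c): cv2.circle(im,tuple(int(v) for v in u),0,col,-1)
cv2.imwrite("pics/w3.png",im)
# numeric check of insert outline: brown top vs yellowish board
hsv=cv2.cvtColor(eyes.get_image("wrist"),cv2.COLOR_RGB2HSV)
u=proj([[.687,.148,.219]],c)[0]; print("pred centre",u)
m=cv2.inRange(hsv,(5,90,60),(17,255,220)); n,l,st,ce=cv2.connectedComponentsWithStats(m)
for i in range(1,n):
    if st[i,4]>1500: print(st[i],ce[i])
print("pred bbox",[f(proj(np.r_[np.c_[.687+.03*np.cos(t),.148+.03*np.sin(t),0*t+.201],np.c_[.687+.03*np.cos(t),.148+.03*np.sin(t),0*t+.219]],c),axis=0) for f in (np.min,np.max)])
E
```

```text
19.825 [0.5997 0.1585 0.2917] [ 0.0213  0.9054 -0.0433  0.4218] [ 0.3262  0.041   2.0063 -0.8973  0.4152  2.7048]
[[ 0.6405 -0.0965  0.7619]
 [-0.0605 -0.9953 -0.0751]
 [ 0.7656  0.002  -0.6433]]
pred centre [311.4173 238.5088]
[ 219  122   67   47 2394] [250.8697 147.7561]
[  313   130   327   253 30954] [528.2782 228.966 ]
[ 271  207   97   98 7317] [318.7689 255.5747]
[    0   228   106   171 12249] [ 40.4653 320.1785]
pred bbox [array([262.2149, 200.217 ]), array([360.6211, 296.0472])]
```

Request:
{"op": "drive_tool", "data": {"rows": [[[0, 0, 0.06], [0, -0.6, 0.1], 8.5], [[0, 0, 0.06], [0, -0.6, 0.1], 8.5], [[0, 0, 0.06], [0, -0.6, 0.1], 8.5], [[0, 0, 0.06], [0, -0.6, 0], 8.5], [[0, 0, 0.06], [0.1, -0.6, 0], 8.5], [[0, 0, 0], [0, 0, 0], 8.5], [[0, 0, 0], [0, 0, 0], 8.5]]}}

```text
clock: 20.8
position: [0.5975, 0.1338, 0.2906]
ee_rot: [-0.028, 0.908, 0.059, 0.414]
contact_force: [0.1, -0.4, 0.8]
width: 0.0849
gripper_force: 0.0
```

```bash
cat > ins.py <<'E'
from h import *
from scipy.spatial.transform import Rotation as Ro
s=manip.get_state(); print(s["clock"],s["position"],s["ee_rot"],s["qpos"],s["contact_force"])
R=Ro.from_quat(s["ee_rot"][[1,2,3,0]]).as_matrix(); print(R)
c=eyes.get_calibration("wrist"); im=eyes.get_image("wrist")
t=np.linspace(0,2*np.pi,200)
hsv=cv2.cvtColor(im,cv2.COLOR_RGB2HSV)
m=cv2.inRange(hsv,(5,90,60),(17,255,220)); n,l,st,ce=cv2.connectedComponentsWithStats(m)
for i in range(1,n):
    if st[i,4]>1500: print(st[i],ce[i])
def bb(p):
    P=proj(np.vstack([np.c_[p[0]+.03*np.cos(t),p[1]+.03*np.sin(t),0*t+h] for h in (.201,.219)]),c)
    return np.r_[P.min(0),P.max(0)]
print("pred bbox",bb([.687,.148]), "TCP px",proj([s["position"]],c), "ahead pts", proj([s["position"]+R[:,2]*.1],c))
cv2.imwrite("pics/w3.png",im[:,:,::-1])
E
python3 ins.py
```

```text
20.8 [0.5975 0.1338 0.2906] [-0.0279  0.908   0.0588  0.4139] [ 0.0869 -0.013   2.0522  0.1381  0.2497  1.4099] [ 0.1462 -0.4224  0.8138]
[[ 0.6504  0.1299  0.7484]
 [ 0.0838 -0.9915  0.0993]
 [ 0.7549 -0.0019 -0.6558]]
[ 253  105   71   54 2614] [287.2364 132.6714]
[  350   141   290   319 32201] [519.8    269.9071]
[    0   169   106   230 16271] [ 39.0131 286.9132]
[ 433  191   78   35 2165] [470.7917 208.351 ]
[ 254  196   98   98 7261] [302.8298 244.5158]
pred bbox [255.147  192.419  353.5136 288.1141] TCP px [[307.3604 331.2571]] ahead pts [[308.1098 246.4557]]
```

Request:
{"op": "drive_tool", "data": {"rows": [[[0, 0, 0], [1.5, 0.25, -1.1], 8.5], [[0, 0, 0], [1.5, 0.25, -1.1], 8.5], [[0, 0, 0], [1.5, 0.25, -1.1], 8.5], [[0, 0, 0], [1.5, 0.25, -1.1], 8.5], [[0, 0, 0], [1.5, 0.25, -1.1], 8.5], [[0, 0, 0], [1, 0.15, -0.7], 8.5], [[0, 0, 0], [0.7, 0.1, -0.5], 8.5], [[0, 0, 0], [0, 0, 0], 8.5]]}}

```text
clock: 21.85
position: [0.691, 0.1488, 0.2275]
ee_rot: [-0.028, 0.909, 0.06, 0.412]
contact_force: [-0.4, 0.3, 1.2]
width: 0.0853
gripper_force: 0.0
```

```bash
python3 ins.py
```

```text
21.85 [0.691  0.1488 0.2275] [-0.0284  0.9089  0.0599  0.4116] [0.1009 0.2051 1.982  0.2398 0.1072 1.3133] [-0.4342  0.35    1.1712]
[[ 0.654   0.1322  0.7449]
 [ 0.0854 -0.9912  0.101 ]
 [ 0.7517 -0.0024 -0.6595]]
[ 219  114  111   93 6383] [281.9167 162.7031]
[  359   158   281   117 17965] [511.6945 207.4537]
[   0  167  132   33 2643] [ 60.3897 180.5914]
[   2  199   88   59 2736] [ 54.5194 226.1045]
[  223   282   165   162 20065] [305.5145 364.5424]
[ 510  286  130  111 8505] [562.5926 328.1329]
pred bbox [224.4965 276.4195 391.6551 448.5722] TCP px [[307.3074 331.2859]] ahead pts [[308.0736 246.4825]]
```

Request:
{"op": "drive_tool", "data": {"rows": [[[0, 0, 0], [-1, -0.15, 0.8], 8.5], [[0, 0, 0], [-2, -0.35, 1.4], 8.5], [[0, 0, 0], [-2.5, -0.35, 1.7], 8.5], [[0, 0, 0], [-2.5, -0.35, 1.7], 8.5], [[0, 0, 0], [-2.5, -0.35, 1.7], 8.5], [[0, 0, 0], [-2.5, -0.35, 1], 8.5], [[0, 0, 0], [-1, -0.1, 0], 8.5], [[0, 0, 0], [0, 0, 0], 8.5]]}}

```text
clock: 22.9
position: [0.5495, 0.1287, 0.3106]
ee_rot: [-0.028, 0.909, 0.06, 0.412]
contact_force: [0.1, 0.2, -0.3]
width: 0.085
gripper_force: 0.0
```

Request:
{"op": "drive_tool", "data": {"rows": [[[-0.1303, -0.0175, 0.1147], [0, 0, 0], 8.5], [[-0.1303, -0.0175, 0.1147], [0, 0, 0], 8.5], [[-0.1303, -0.0175, 0.1147], [0, 0, 0], 8.5], [[-0.1303, -0.0175, 0.1147], [0, 0, 0], 8.5], [[-0.1303, -0.0175, 0.1147], [0, 0, 0], 8.5], [[-0.1303, -0.0175, 0.1147], [0, 0, 0], 8.5], [[-0.1303, -0.0175, 0.1147], [0, 0, 0], 8.5], [[-0.1303, -0.0175, 0.1147], [0, 0, 0], 8.5]]}}

```text
clock: 23.9
position: [0.5512, 0.1288, 0.3096]
ee_rot: [0.245, 0.657, 0.631, 0.332]
contact_force: [0.0, -0.5, -0.3]
width: 0.0844
gripper_force: 0.0
```

Request:
{"op": "drive_tool", "data": {"rows": [[[-0.1303, -0.0175, 0.1147], [0, 0, 0], 8.5], [[-0.1303, -0.0175, 0.1147], [0, 0, 0], 8.5], [[-0.1303, -0.0175, 0.1147], [0, 0, 0], 8.5], [[-0.1303, -0.0175, 0.1147], [0, 0, 0], 8.5], [[-0.1303, -0.0175, 0.1147], [0, 0, 0], 8.5], [[-0.1303, -0.0175, 0.1147], [0, 0, 0], 8.5], [[-0.1303, -0.0175, 0.1147], [0, 0, 0], 8.5], [[-0.1303, -0.0175, 0.1147], [0, 0, 0], 8.5]]}}

```text
clock: 24.9
position: [0.5512, 0.1288, 0.3095]
ee_rot: [0.403, 0.097, 0.905, 0.098]
contact_force: [0.0, -0.1, 0.2]
width: 0.0852
gripper_force: 0.0
```

```bash
cat > tgt.py <<'E'
from h import *
from scipy.spatial.transform import Rotation as Ro
s=manip.get_state(); print(s["clock"],s["position"],s["ee_rot"],s["qpos"],s["contact_force"],s["width"])
R=Ro.from_quat(s["ee_rot"][[1,2,3,0]]).as_matrix(); print(R)
t=np.radians(43); Z=np.array([np.sin(t),0,-np.cos(t)]);X=-np.array([np.cos(t),0,np.sin(t)]);Y=np.cross(Z,X)
M=Ro.from_euler('z',.13).as_matrix()@np.c_[X,Y,Z]
print("rv",Ro.from_matrix(M@R.T).as_rotvec(),"Z",M[:,2])
fin=np.array([.6855+.0055*.991,.148+.0055*.13,.2165]); print("fin",fin,"d cm",100*(fin-s["position"]),"d pre cm",100*(fin-.12*M[:,2]-s["position"]))
E
python3 tgt.py
```

```text
24.9 [0.5512 0.1288 0.3095] [0.4028 0.0973 0.9049 0.0976] [ 0.0849 -0.111   2.0857  0.1121  0.3146 -1.3626] [ 0.0163 -0.1164  0.2024] 0.08516913610026991
[[-0.6566  0.0974  0.7479]
 [ 0.2547  0.962   0.0983]
 [-0.7099  0.2551 -0.6564]]
rv [-0.2595  0.07    0.239 ] Z [ 0.6762  0.0884 -0.7314]
fin [0.691  0.1487 0.2165] d cm [13.9788  1.9907 -9.3029] d pre cm [ 5.8639  0.9298 -0.5266]
```

Finish the turn and tilt while going to the pre-grasp point.

Request:
{"op": "drive_tool", "data": {"rows": [[[-0.0649, 0.0175, 0.0598], [1.5, 0.2, -0.1], 8.5], [[-0.0649, 0.0175, 0.0598], [1.5, 0.3, -0.1], 8.5], [[-0.0649, 0.0175, 0.0598], [1.5, 0.3, -0.2], 8.5], [[-0.0649, 0.0175, 0.0598], [1.4, 0.1, -0.1], 8.5], [[0, 0, 0], [0, 0, 0], 8.5], [[0, 0, 0], [0, 0, 0], 8.5]]}}

```text
clock: 25.65
position: [0.6091, 0.1378, 0.3042]
ee_rot: [0.365, -0.057, 0.929, 0.025]
contact_force: [0.3, -0.9, -0.6]
width: 0.085
gripper_force: 0.0
```

```bash
python3 tgt.py
```

```text
25.65 [0.6091 0.1378 0.3042] [ 0.3653 -0.0575  0.9288  0.0253] [ 0.0985  0.0085  1.9189  0.0493  0.4652 -1.6313] [ 0.3248 -0.8805 -0.5968] 0.08500413767918036
[[-0.7265 -0.1253  0.6757]
 [-0.0883  0.9921  0.089 ]
 [-0.6815  0.005  -0.7318]]
rv [-0.0048 -0.0013  0.0044] Z [ 0.6762  0.0884 -0.7314]
fin [0.691  0.1487 0.2165] d cm [ 8.189   1.0942 -8.7701] d pre cm [0.0741 0.0333 0.0062]
```

Request:
{"op": "drive_tool", "data": {"rows": [[[0, 0, 0], [1.3, 0.17, -1.3], 8.5], [[0, 0, 0], [1.3, 0.17, -1.3], 8.5], [[0, 0, 0], [1.3, 0.17, -1.3], 8.5], [[0, 0, 0], [1.3, 0.17, -1.3], 8.5], [[0, 0, 0], [1.3, 0.17, -1.3], 8.5], [[0, 0, 0], [1, 0.15, -1], 8.5], [[0, 0, 0], [0.7, 0.1, -0.7], 8.5], [[0, 0, 0], [0, 0, 0], 8.5]]}}

```text
clock: 26.65
position: [0.6917, 0.1488, 0.2225]
ee_rot: [0.366, -0.058, 0.929, 0.025]
contact_force: [-0.4, -0.2, -0.6]
width: 0.0848
gripper_force: 0.0
```

Request:
{"op": "drive_tool", "data": {"rows": [[[0, 0, 0], [0, 0, -0.3], 8.0], [[0, 0, 0], [0, 0, -0.2], 7.5], [[0, 0, 0], [0, 0, 0], 7]]}}

```text
clock: 27.02
position: [0.6912, 0.1488, 0.2186]
ee_rot: [0.366, -0.058, 0.928, 0.025]
contact_force: [0.2, -0.4, 0.7]
width: 0.0701
gripper_force: 0.0
```

```bash
python3 tgt.py; python3 - <<'E'
from h import *
a=eyes.get_image("scene")[:,:,::-1]; b=eyes.get_image("side")[:,:,::-1]; w=eyes.get_image("wrist")[:,:,::-1]
cv2.imwrite("pics/m5.png",np.vstack([np.hstack([crop(a,390,220,100,75,400,300),crop(b,290,140,100,75,400,300)]),np.hstack([cv2.resize(w,(400,300)),crop(a,340,100,200,150,400,300)])]))
E
```

```text
27.025 [0.6912 0.1488 0.2186] [ 0.3663 -0.058   0.9284  0.0251] [ 0.1048  0.219   1.9113  0.069   0.2603 -1.6506] [ 0.2478 -0.3742  0.7008] 0.07014454596075022
[[-0.725  -0.1261  0.6771]
 [-0.0894  0.992   0.0891]
 [-0.6829  0.004  -0.7305]]
rv [-0.0042  0.0008  0.0036] Z [ 0.6762  0.0884 -0.7314]
fin [0.691  0.1487 0.2165] d cm [-0.0249 -0.0069 -0.2055] d pre cm [-8.1398 -1.0678  8.5707]
```

Request:
{"op": "drive_tool", "data": {"rows": [[[0, 0, 0], [0, 0, -0.1], 6.5], [[0, 0, 0], [0, 0, 0], 6], [[0, 0, 0], [0, 0, 0], 5.5], [[0, 0, 0], [0, 0, 0], 5], [[0, 0, 0], [0, 0, 0], 5], [[0, 0, 0], [0, 0, 0], 5]], "force": 40}}

```text
clock: 27.92
position: [0.6913, 0.149, 0.2172]
ee_rot: [0.366, -0.058, 0.928, 0.025]
contact_force: [-0.6, 2.9, 0.0]
width: 0.0581
gripper_force: 42.6
```

Request:
{"op": "drive_tool", "data": {"rows": [[[0, 0, 0], [0, 0, 0.2], 5], [[0, 0, 0], [0, 0, 0.3], 5], [[0, 0, 0], [0, 0, 0.3], 5], [[0, 0, 0], [0, 0, 0.2], 5], [[0, 0, 0], [0, 0, 0], 5]]}}

```text
clock: 28.55
position: [0.6914, 0.1489, 0.2277]
ee_rot: [0.366, -0.058, 0.928, 0.025]
contact_force: [-1.8, 3.6, -1.2]
width: 0.0583
gripper_force: 43.5
```

```bash
python3 - <<'E'
from h import *
s=manip.get_state(); print(s["clock"],s["position"],s["contact_force"],s["moment"],s["width"],s["gripper_force"])
a=eyes.get_image("scene")[:,:,::-1]; b=eyes.get_image("side")[:,:,::-1]; w=eyes.get_image("wrist")[:,:,::-1]
cv2.imwrite("pics/m6.png",np.vstack([np.hstack([crop(a,390,220,100,75,400,300),crop(b,290,140,100,75,400,300)]),np.hstack([cv2.resize(w,(400,300)),crop(a,340,100,200,150,400,300)])]))
E
```

```text
28.55 [0.6914 0.1489 0.2277] [-1.7581  3.5858 -1.2058] [0.4169 0.7821 0.3368] 0.05830835972172166 43.462191224098206
```

Request:
{"op": "drive_tool", "data": {"rows": [[[0, 0, 0], [0, 0, 0.4], 5], [[0, 0, 0], [0, 0, 0.4], 5], [[0, 0, 0], [0, 0, 0.4], 5], [[0, 0, 0], [0, 0, 0.3], 5], [[0, 0, 0], [0, 0, 0.2], 5], [[0, 0, 0], [0, 0, 0], 5]]}}

```text
clock: 29.45
position: [0.6917, 0.1487, 0.2449]
ee_rot: [0.367, -0.058, 0.928, 0.025]
contact_force: [-0.1, -1.1, -0.9]
width: 0.058
gripper_force: 43.6
```

```bash
python3 - <<'E'
from h import *
s=manip.get_state(); print(s["clock"],s["position"],s["contact_force"],s["moment"],s["width"],s["gripper_force"])
a=eyes.get_image("scene")[:,:,::-1]; b=eyes.get_image("side")[:,:,::-1]; w=eyes.get_image("wrist")[:,:,::-1]
cv2.imwrite("pics/m6.png",np.vstack([np.hstack([crop(a,390,200,120,90,400,300),crop(b,290,130,100,75,400,300)]),np.hstack([cv2.resize(w,(400,300)),crop(a,340,100,200,150,400,300)])]))
E
```

```text
29.45 [0.6917 0.1487 0.2449] [-0.0788 -1.0575 -0.9184] [-0.0897  0.3533  0.0071] 0.057955269781503276 43.618449568748474
```

View pics/m6.png

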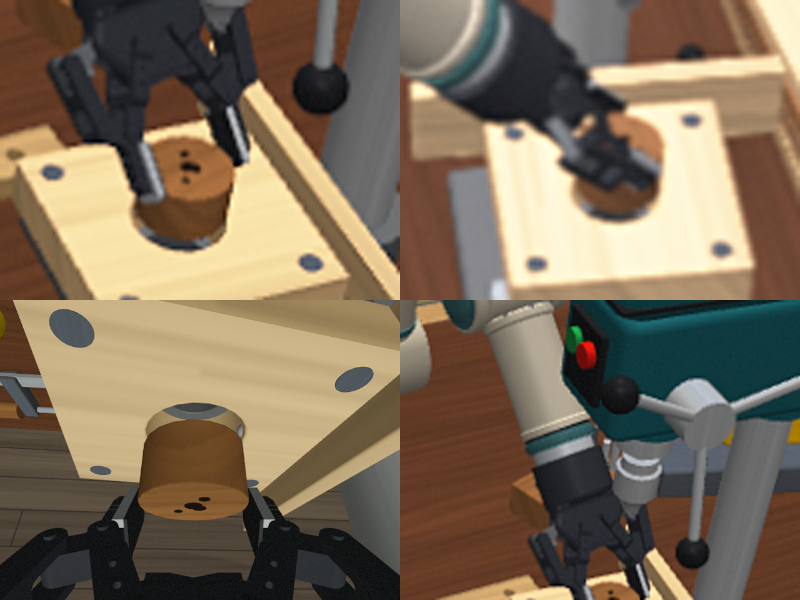

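Request:
{"op": "drive_tool", "data": {"rows": [[[0, 0, 0], [0, 0, 0.3], 5], [[0, 0, 0], [-0.4, 0, 0.3], 5], [[0, 0, 0], [-1.2, -0.15, 0], 5], [[0, 0, 0], [-2, -0.25, 0], 5], [[0, 0, 0], [-2.5, -0.3, 0], 5], [[0, 0, 0], [-2.5, -0.3, 0.3], 5], [[0, 0, 0], [-2, -0.5, 0.5], 5], [[0, 0, 0], [-1, -0.5, 0.5], 5]]}}

```text
clock: 30.6
position: [0.573, 0.1287, 0.2631]
ee_rot: [0.366, -0.058, 0.929, 0.025]
contact_force: [0.2, 1.1, -0.0]
width: 0.0585
gripper_force: 43.6
```

```bash
python3 - <<'E'
from h import *
s=manip.get_state(); print(s["clock"],s["position"],s["contact_force"],s["width"],s["qpos"])
S=eyes.get_calibration("scene");D=eyes.get_calibration("side")
m=lambda *l: np.array(l)/1000
x,r=fit([(S,m((-90,-100,50),(-90,100,50),(90,-100,50)),[(230,309+1),(310,290),(256,368)]),
 (D,m((-90,100,50),(90,100,50),(90,-100,50),(-90,-100,50)),[(294,294),(360,283),(379,347),(308,358)])],[.6,-.2,0])
print("tray",x,r.round(1))
for lab,p in (("m4 scene corners",[(250,135)]),): print(at_z(np.array(p[0])/2.5+[130,255],.05,S))
print([at_z(u,.008,S) for u in ((240,330),(308,300),(330,345),(264,368))])
E
```

```text
30.6 [0.573  0.1287 0.2631] [ 0.2337  1.1193 -0.0368] 0.05846438507603937 [ 0.0821 -0.0113  2.0529  0.0976  0.3514 -1.6926]
tray [ 0.5936 -0.1879  0.0007] [-0.6 -0.5  0.1 -3.5 -3.9  1.3 -0.3 -2.4  0.2 -2.6  1.4 -1.7  0.8  0.5]
[ 0.5026 -0.2861]
[array([ 0.5366, -0.2759]), array([ 0.5066, -0.0952]), array([ 0.6541, -0.0977]), array([ 0.6597, -0.2567])]
```

Request:
{"op": "drive_tool", "data": {"rows": [[[0, 0, -0.05], [0, -2, 0], 5], [[0, 0, -0.05], [0.2, -3, 0], 5], [[0, 0, -0.05], [0.5, -3.3, 0], 5], [[0, 0, -0.05], [0.7, -3.3, 0], 5], [[0, 0, -0.05], [0.7, -3.3, 0], 5], [[0, 0, -0.05], [0.7, -3.3, 0], 5], [[0, 0, -0.05], [0.7, -3.3, 0], 5], [[0, 0, -0.05], [0.7, -3.3, -0.5], 5]]}}

```text
clock: 31.6
position: [0.6176, -0.1206, 0.2593]
ee_rot: [0.365, 0.128, 0.921, -0.049]
contact_force: [1.0, 1.4, 0.0]
width: 0.058
gripper_force: 43.6
```

Request:
{"op": "drive_tool", "data": {"rows": [[[0, 0, 0], [0, -3, -1.5], 5], [[0, 0, 0], [0, -2.5, -2.5], 5], [[0, 0, 0], [0, -1.2, -3], 5], [[0, 0, 0], [0, 0, -3], 5], [[0, 0, 0], [0, 0, -3], 5], [[0, 0, 0], [0, 0, -2], 5], [[0, 0, 0], [0, 0, -1], 5], [[0, 0, 0], [0, 0, 0], 5]]}}

```text
clock: 32.6
position: [0.628, -0.18, 0.1253]
ee_rot: [0.341, 0.132, 0.929, -0.053]
contact_force: [0.5, -1.0, -1.5]
width: 0.0578
gripper_force: 43.7
```

```bash
python3 - <<'E'
from h import *
s=manip.get_state(); print(s["clock"],s["position"],s["ee_rot"],s["contact_force"],s["width"],s["qpos"])
c=eyes.get_calibration("wrist"); V=np.array(c["view"]); print("cam",-V[:3,:3].T@V[:3,3])
E
```

```text
32.6 [ 0.628  -0.18    0.1253] [ 0.3412  0.1321  0.9292 -0.0527] [ 0.4565 -1.0282 -1.4546] 0.057752011579285625 [-0.4352  0.2788  2.106   1.0166  0.1071 -2.7044]
cam [ 0.4943 -0.1407  0.178 ]
```

```bash
python3 - <<'E'
from h import *
d=np.array([[.2765,1.506,1.3607,.5745,0,.2415],[.0085,1.9189,.4652,.6091,.1378,.3042],[.219,1.9113,.2603,.6912,.1488,.2186],[-.013,2.0522,.2497,.5975,.1338,.2906],[.2051,1.982,.1072,.691,.1488,.2275],[-.0113,2.0529,.3514,.573,.1287,.2631]])
def fk(p,j2,j3,j5):
    a,b,L,h,_=p; s=j2+j3; t=s+j5
    return a*np.sin(j2)+b*np.sin(s)+L*np.sin(t), h+a*np.cos(j2)+b*np.cos(s)+L*np.cos(t)
def f(p):
    r,z=fk(p,d[:,0],d[:,1],d[:,2]); return np.r_[r-np.sqrt(d[:,3]**2+d[:,4]**2-p[4]**2),z-d[:,5]]
q=least_squares(f,[.4,.4,.25,.2,.07]); p=q.x; print(p,abs(q.fun).max())
for xy in ((.628,-.18),(.59,-.19),(.57,-.19),(.555,-.19)):
  for tilt in (43,38,33,28):
    for z in (.125,.045):
      r=np.sqrt(xy[0]**2+xy[1]**2-p[4]**2); T=np.pi-np.radians(tilt)
      g=lambda u: np.array(fk(p,u[0],u[1],T-u[0]-u[1]))-[r,z]
      u=least_squares(g,[.3,2.0]).x; print(xy,tilt,z,u,"j5 %.3f"%(T-u.sum()), "plane heading %.2f"%(np.arctan2(xy[1],xy[0])-np.arcsin(p[4]/np.hypot(*xy))))
E
```

```text
[0.6065 0.3768 0.3281 0.0681 0.2108] 0.006133534028460286
(0.628, -0.18) 43 0.125 [0.2562 2.1919] j5 -0.057 plane heading -0.61
(0.628, -0.18) 43 0.045 [0.3995 2.3075] j5 -0.316 plane heading -0.61
(0.628, -0.18) 38 0.125 [0.2575 2.1158] j5 0.105 plane heading -0.61
(0.628, -0.18) 38 0.045 [0.3856 2.233 ] j5 -0.140 plane heading -0.61
(0.628, -0.18) 33 0.125 [0.2673 2.0389] j5 0.259 plane heading -0.61
(0.628, -0.18) 33 0.045 [0.3823 2.1573] j5 0.026 plane heading -0.61
(0.628, -0.18) 28 0.125 [0.2843 1.9615] j5 0.407 plane heading -0.61
(0.628, -0.18) 28 0.045 [0.3881 2.0808] j5 0.184 plane heading -0.61
(0.59, -0.19) 43 0.125 [0.2097 2.2658] j5 -0.084 plane heading -0.66
(0.59, -0.19) 43 0.045 [0.3668 2.3896] j5 -0.365 plane heading -0.66
(0.59, -0.19) 38 0.125 [0.2096 2.1898] j5 0.079 plane heading -0.66
(0.59, -0.19) 38 0.045 [0.3488 2.314 ] j5 -0.184 plane heading -0.66
(0.59, -0.19) 33 0.125 [0.2183 2.1137] j5 0.234 plane heading -0.66
(0.59, -0.19) 33 0.045 [0.3426 2.2381] j5 -0.015 plane heading -0.66
(0.59, -0.19) 28 0.125 [0.2346 2.0377] j5 0.381 plane heading -0.66
(0.59, 
[... 462 characters left out ...]
ding -0.68
(0.57, -0.19) 28 0.125 [0.2059 2.0797] j5 0.367 plane heading -0.68
(0.57, -0.19) 28 0.045 [0.3226 2.2075] j5 0.123 plane heading -0.68
(0.555, -0.19) 43 0.125 [0.1619 2.3369] j5 -0.108 plane heading -0.70
(0.555, -0.19) 43 0.045 [0.3353 2.4707] j5 -0.415 plane heading -0.70
(0.555, -0.19) 38 0.125 [0.1603 2.2608] j5 0.057 plane heading -0.70
(0.555, -0.19) 38 0.045 [0.3124 2.3935] j5 -0.228 plane heading -0.70
(0.555, -0.19) 33 0.125 [0.1683 2.1854] j5 0.212 plane heading -0.70
(0.555, -0.19) 33 0.045 [0.303 2.317] j5 -0.054 plane heading -0.70
(0.555, -0.19) 28 0.125 [0.1841 2.1105] j5 0.358 plane heading -0.70
(0.555, -0.19) 28 0.045 [0.3046 2.2411] j5 0.107 plane heading -0.70
```

```bash
python3 - <<'E'
from h import *
from scipy.spatial.transform import Rotation as Ro
s=manip.get_state(); R=Ro.from_quat(s["ee_rot"][[1,2,3,0]]).as_matrix(); print(R)
t=np.radians(20); Z=np.array([np.sin(t),0,-np.cos(t)]);X=-np.array([np.cos(t),0,np.sin(t)]);Y=np.cross(Z,X)
M=Ro.from_euler('z',-.32).as_matrix()@np.c_[X,Y,Z]
print("rv",Ro.from_matrix(M@R.T).as_rotvec())
E
```

```text
[[-0.7322  0.2814  0.6202]
 [ 0.2094  0.9596 -0.1881]
 [-0.6481 -0.0078 -0.7615]]
rv [ 0.1135  0.3375 -0.0358]
```

Request:
{"op": "drive_tool", "data": {"rows": [[[0.019, 0.0562, -0.006], [-0.2, -0.2, 0], 5], [[0.019, 0.0562, -0.006], [-0.2, -0.2, 0], 5], [[0.019, 0.0562, -0.006], [-0.2, -0.2, 0], 5], [[0.019, 0.0562, -0.006], [-0.2, -0.2, 0], 5], [[0.019, 0.0562, -0.006], [-0.2, 0, 0], 5], [[0.019, 0.0562, -0.006], [0, 0, 0], 5], [[0, 0, 0], [0, 0, 0], 5]]}}

```text
clock: 33.48
position: [0.6239, -0.1825, 0.1276]
ee_rot: [0.198, 0.152, 0.968, -0.024]
contact_force: [0.3, 0.7, -0.8]
width: 0.0579
gripper_force: 43.7
```

```bash
python3 - <<'E'
from h import *
s=manip.get_state(); print(s["clock"],s["position"],s["ee_rot"],s["contact_force"],s["width"],s["qpos"])
E
```

```text
33.475 [ 0.6239 -0.1825  0.1276] [ 0.1983  0.1525  0.9679 -0.0238] [ 0.2501  0.6739 -0.7933] 0.05793517020126787 [-0.423   0.3071  1.8526  0.104   0.5861 -1.7564]
```

Request:
{"op": "drive_tool", "data": {"rows": [[[0, 0, 0], [-0.3, -0.2, -0.8], 5], [[0, 0, 0], [-0.3, -0.2, -1.3], 5], [[0, 0, 0], [-0.2, -0.1, -1.4], 5], [[0, 0, 0], [0, 0, -1.4], 5], [[0, 0, 0], [0, 0, -1.2], 5], [[0, 0, 0], [0, 0, -0.7], 5], [[0, 0, 0], [0, 0, -0.3], 5], [[0, 0, 0], [0, 0, 0], 5]], "force": 25}}

```text
clock: 34.48
position: [0.6144, -0.1867, 0.0548]
ee_rot: [0.196, 0.153, 0.968, -0.023]
contact_force: [0.6, -0.1, -0.2]
width: 0.0584
gripper_force: 43.7
```

Request:
{"op": "drive_tool", "data": {"rows": [[[0, 0, 0], [0, 0, -0.3], 5], [[0, 0, 0], [0, 0, -0.2], 5], [[0, 0, 0], [0, 0, -0.2], 5], [[0, 0, 0], [0, 0, 0], 5]]}}

```text
clock: 34.98
position: [0.6144, -0.1867, 0.0484]
ee_rot: [0.197, 0.153, 0.968, -0.023]
contact_force: [-1.9, 0.2, 3.5]
width: 0.0583
gripper_force: 44.2
```

Request:
{"op": "drive_tool", "data": {"rows": [[[0, 0, 0], [0, 0, -0.2], 5], [[0, 0, 0], [0, 0, -0.1], 5], [[0, 0, 0], [0, 0, 0], 5]]}}

```text
clock: 35.35
position: [0.615, -0.1869, 0.048]
ee_rot: [0.199, 0.153, 0.968, -0.024]
contact_force: [-8.9, 3.9, 20.3]
width: 0.0584
gripper_force: 45.9
```

Request:
{"op": "drive_tool", "data": {"rows": [[[0, 0, 0], [0, 0, 0.2], 5], [[0, 0, 0], [0, 0, 0.05], 5], [[0, 0, 0], [0, 0, 0], 5.85], [[0, 0, 0], [0, 0, 0], 5.95], [[0, 0, 0], [0, 0, 0], 6.05], [[0, 0, 0], [0, 0, 0], 6.2], [[0, 0, 0], [0, 0, 0], 6.5], [[0, 0, 0], [0, 0, 0], 7.2]], "force": 20}}

```text
clock: 36.35
position: [0.6142, -0.1867, 0.0471]
ee_rot: [0.196, 0.153, 0.968, -0.023]
contact_force: [-0.6, 0.1, -0.2]
width: 0.0719
gripper_force: 0.0
```

Request:
{"op": "drive_tool", "data": {"rows": [[[0, 0, 0], [0, 0, 0], 8], [[0, 0, 0], [0, 0, 0], 8.5], [[0, 0, 0], [-0.3, 0.1, 0.8], 8.5], [[0, 0, 0], [-0.6, 0.2, 1.6], 8.5], [[0, 0, 0], [-0.8, 0.3, 2.2], 8.5], [[0, 0, 0], [-1, 0.3, 3], 8.5], [[0, 0, 0], [-1.2, 0.4, 3.5], 8.5], [[0, 0, 0], [-1.2, 0.4, 3.5], 8.5]]}}

```text
clock: 37.35
position: [0.5623, -0.1694, 0.1957]
ee_rot: [0.197, 0.153, 0.968, -0.023]
contact_force: [-0.1, -0.2, -0.7]
width: 0.0852
gripper_force: 0.0
```

```bash
python3 - <<'E'
from h import *
s=manip.get_state(); print(s["clock"],s["position"],s["contact_force"],s["width"],s["qpos"])
S=eyes.get_calibration("scene"); t=np.linspace(0,2*np.pi,100)
a=eyes.get_image("scene"); a0=cv2.imread("pics/scene0.png")[:,:,::-1]; d=cv2.imread("pics/side0.png")[:,:,::-1]; b=eyes.get_image("side")
for n,x,y in (("scene",a0,a),("side",d,b)):
    c=eyes.get_calibration(n); m=(cv2.absdiff(np.ascontiguousarray(x),np.ascontiguousarray(y)).max(2)>40).astype(np.uint8)
    m=cv2.morphologyEx(m,cv2.MORPH_OPEN,np.ones((2,2),np.uint8))
    k,l,st,ce=cv2.connectedComponentsWithStats(m)
    for i in range(1,k):
        if st[i,4]>15: print(n,st[i],ce[i].round(1))
    ex=lambda z:[f(proj(np.c_[.608+.03*np.cos(t),-.184+.03*np.sin(t),0*t+z],c),axis=0).round(1) for f in (np.min,np.max)]
    print("exp top",ex(.044),"exp bottom",ex(.008))
c=S
hsv=cv2.cvtColor(a,cv2.COLOR_RGB2HSV); m=cv2.inRange(hsv,(5,90,60),(17,255,220))[300:375,235:335]
k,l,st,ce=cv2.connectedComponentsWithStats(m)
for i in range(1,k):
    if st[i,4]>30: print("insert",st[i]+[235,300,0,0,0],ce[i]+[235,300])
E
```

```text
37.35 [ 0.5623 -0.1694  0.1957] [-0.0836 -0.175  -0.705 ] 0.0851658120866377 [-0.4529  0.1469  1.8761  0.1038  0.7277 -1.7737]
scene [ 239    0   88  136 4890] [277.4  71.6]
scene [ 311    0   98  252 8943] [359.6 121.3]
scene [300  27   7   6  33] [303.   29.6]
scene [270 112  16   2  32] [277.5 112.5]
scene [247 130   9  38 159] [249.5 148.5]
scene [294 130   5  10  26] [295.8 134.6]
scene [256 134   8  13  42] [259.4 140.3]
scene [306 137   9   4  34] [310.2 138.6]
scene [285 147  10  14 109] [289.  153.7]
scene [305 159  11   5  30] [310.8 160.5]
scene [261 172  35   7 125] [277.9 175.4]
scene [265 178  31   6  73] [279.5 181.2]
scene [ 248  183   71   88 2912] [280.8 221.8]
scene [433 261  21  15 168] [443.3 269.7]
scene [164 275   3  12  24] [165.2 280.5]
scene [169 306   4  14  28] [170.2 312.5]
scene [183 319   5  14  28] [184.8 325.5]
scene [275 318  27  30 687] [287.9 332.2]
scene [169 321  11  60 196] [172.9 354.7]
scene [187 333   5  46 109] [189.8 354.2]
scene [177 353   8  21  47] [181.2 362.4]
exp top [array([273.4, 320.9]), array([300.2, 341.7])] exp bottom [array([27
[... 378 characters left out ...]
]
side [ 73 291  37  24 388] [ 94.8 300.8]
side [325 307  24  27 528] [336.9 320. ]
side [295 378  10   4  27] [299.7 379.5]
side [296 387  10   4  24] [300.4 388.4]
side [316 404  47   4 132] [338.8 405.2]
side [364 405   6   5  17] [366.4 406.9]
side [317 421  55   3 164] [343.8 422. ]
exp top [array([329.1, 306.8]), array([352.5, 326.8])] exp bottom [array([328.7, 314.2]), array([351.7, 334. ])]
insert [235 300  26   8 105] [242.8667 302.4952]
insert [235 300  71  22 609] [262.5616 307.9787]
insert [308 300  27  40 247] [321.2996 319.3806]
insert [317 300  18  32 299] [328.3946 310.398 ]
insert [274 316  27  31 680] [286.9809 331.0456]
insert [ 235  325  100   50 2107] [287.8453 361.6744]
```

```bash
python3 -c "
from rig import job
print(job.sign_off())"
```

```text
the job is handed in; nothing more can be done
None
```

The job is handed in at about 37 s: the insert was pushed about 18 mm proud, the push-bar stands back on its foot near its start, and the insert lies flat in the scrap tray. One risk: joint 6 read 2.705 rad against its 2.70 limit and joint 5 read 0.107 rad against 0.11, twice each, which could count as passing their range.

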